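Refit the upper tray of the matcha-tool caddy

TASK

Open the steel caddy by pressing down the thumb tab behind its wooden lid until the lid stands fully open, then lower the loose steel tray gently into it (no dropping) so that all four corner holes go over the four posts and the tray lies level on their shoulders. Then push the lid fully shut, and leave the canisters and the bowl alone.

Things in the scene. Friction and masses are not known exactly. Their poses are not given: they have to be found in the camera images.
- caddy: Open-topped steel box fixed to the counter, 120 (x) x 160 (y) x 78 mm high, walls and floor 4 mm. Origin: centre of its underside, on the counter; +x points to the hinge side (rear), z up. Inside, at x = +-38, y = +-58 mm, stand four posts: a 16 mm wide shoulder up to z = 32 mm, then a round-tipped pin, 6 mm wide, up to z = 50 mm.
- caddy_seat (a point): Where the tray's origin belongs: on the caddy's axis, 32 mm above its underside, level with the post shoulders. The seated tray's x axis lies along the caddy's (a half turn is as good); it then clears the shut lid.
- lid (a joint): Hinge angle of the lid, rad: 0 = shut (level), 1.57 = fully open (upright), at its stop. The hinge is stiff: the lid stays where it is left; about 4 to 8 N on the tab opens it, less shuts it. May start up to 0.25 ajar. The hinge line runs along the caddy's y through lid_hinge.
- lid_hinge (a point): Point on the hinge line, mid-width: 68 mm behind the caddy's origin (caddy +x), 81 mm above the counter. The lid is a flat wooden board, 160 mm wide and 4 mm thick, its mid-plane through the hinge line, reaching from 5 to 131 mm in front of it.
- lid_edge (a point): Middle of the lid's free (front) edge on its upper face, 131 mm from the hinge line. It rises as the lid opens.
- tab_tip (a point): Middle of the rounded 8 mm end of the steel thumb tab: one piece with the lid, behind the hinge, 65 mm long from the hinge line, 50 wide, 4 thick. Lid shut: the tab slopes up to the rear at 0.785 rad (end 46 mm above the hinge line); lid fully open: down at 0.785 rad (end 46 mm below it, 35 mm above the counter). Space behind and below is free. The rules call its plate lid_c2, its end lid_c3.
- tray: Loose steel tray, 100 (x) x 140 (y) x 5 mm plate, rim top 15 mm above the underside, 0.12 to 0.26 kg, lying level on the counter. Origin: centre of its underside. Through-holes of 13 mm at x = +-38, y = +-58 mm. In its middle a wooden grip bar, 44 mm long (x), 12 mm thick (y), top 35 mm above the underside: take it across y from above.
- tray_grip (a point): Point on the tray's axis, 30 mm above its underside, 5 mm below the top of the grip bar.
- tall_canister: Bystander: closed steel canister, 76 mm across, 115 mm high, loose. Origin: centre of its underside.
- squat_canister: Bystander: closed steel canister, 86 mm across, 85 mm high, loose. Origin: centre of its underside.
- matcha_bowl: Bystander: white ceramic bowl, 110 mm across, 65 mm high, loose. Origin: centre of its underside.

How it is judged (in metres and radians):
On the way, in this order (a step that is already met when the one before it is completed fails the run):
1. the lid is tipped up past 1.3 rad by the fingers pressing on the tab (value of joint lid above 1.3 rad and (contact force between the fingers and lid_c2 above 0.5 N or contact force between the fingers and lid_c3 above 0.5 N)), for 0.05 s.
2. the tray lies level on the four shoulders with every hole over its post, the lid still open (z of tray in the frame of caddy between 0.029 and 0.035 m and x of tray in the frame of caddy between -0.007 and 0.007 m and y of tray in the frame of caddy between -0.007 and 0.007 m and angle between the x axis of tray and the x axis of caddy, either way round below 0.12 rad and angle between tray's own z axis and vertical below 0.04 rad and value of joint lid above 0.7 rad), for 0.2 s.
At the end, for the whole second after the job is handed in: The tray is at rest on the four shoulders inside the caddy (underside within 3 mm of 32 mm above the caddy's underside, centre within 7 mm of the caddy's along each axis, turned less than 0.12 rad, tilted less than 0.04 rad), the lid is shut to less than 0.06 rad (z of tray in the frame of caddy between 0.029 and 0.035 m and x of tray in the frame of caddy between -0.007 and 0.007 m and y of tray in the frame of caddy between -0.007 and 0.007 m and angle between the x axis of tray and the x axis of caddy, either way round below 0.12 rad and angle between tray's own z axis and vertical below 0.04 rad and value of joint lid below 0.06 rad and linear speed of tray below 0.02 m/s); the robot touches nothing.
It fails at once if a bystander is moved by more than 20 mm (distance of any of tall_canister, squat_canister, matcha_bowl from where it was at the start of the episode above 0.02 m).
It fails at once if a bystander is tipped over (angle between any of tall_canister, squat_canister, matcha_bowl's own z axis and vertical above 0.3 rad).
It fails at once if the tray is dropped: it falls out of the fingers' grip faster than 0.6 m/s (a fall of about 20 mm) (linear speed of tray above 0.6 m/s and contact force between the fingers and tray below 0.05 N).
It also fails if it takes over 72 s, if anything falls off the work surface, if the arm or the gripper's body presses on something with over 40 N, if the wrist force passes 120 N, or if a joint passes its speed limit or range.

ROBOT

A 6-joint arm with a two-finger parallel gripper is mounted at the origin on the work surface. World frame = base frame: x ahead of the robot, y to its left, z up, the work surface at z = 0. Lengths are in mm, angles in rad, forces in N, time in s.
With the tool pointing down it reaches from about 400 to 925 mm from the base axis. Payload 12.5 kg.
Tool frame: the origin (TCP) lies at the very end of the fingers, on their centre line; the grasp point (between the pads) lies 19 mm behind it; z points along the fingers, y is the line along which they close (so a half turn about z gives the same grasp; the last joint's range is limited). The gripper opens to 95 mm and grips with 3 to 60 N. Pads are 20 mm wide; open, the fingers measure 119 mm over their backs; the gripper's body (75 mm by 180 mm) begins 59 mm behind the grasp point.
Start: joints at [1.14, 0.491, 1.559, -0, 1.092, -0.106], TCP at [199.433, 592.346, 214.661] pointing down, gripper open.
Joint ranges: [-3.1, 3.1], [-0.84, 2.19], [0.05, 2.79], [-1.13, 4.28], [0.06, 2.93], [-2.69, 2.69]. Speed limits (rad/s): [2.22, 2.22, 2.79, 3.14, 3.14, 3.14].

INTERFACE

Orientations are given as [roll, pitch, yaw] about the fixed x, y, z axes, in that order (R = Rz(yaw) Ry(pitch) Rx(roll)).
In Python, from cell import env, optics, sensors gives the robot as it stands (env), with the cameras (optics) and the readings (sensors).
- The arm moves only by the tool creep_tool, called by a JSON object that holds its "api" and its "payload". Schema: {"type":"object","properties":{"plan":{"type":"array","items":{"type":"object","properties":{"d":{"type":"array","items":{"type":"number"},"minItems":3,"maxItems":3},"turn":{"type":"number"},"finger_gap":{"type":"number"}},"additionalProperties":false,"required":["finger_gap"]},"minItems":1,"maxItems":5},"only":{"type":"string"},"quiet":{"type":"boolean"},"lines":{"type":"string"}},"required":["plan"],"additionalProperties":false}. plan is a list of rows, 1 to 5 of them, each an object with the fields d (a list: dx, dy, dz in mm), turn (a turn about the tool's z in rad), finger_gap (the opening from 0.0 (shut) to 1.0 (fully open)); a field left out counts as zero (the opening has to be given); each row is the pose to reach, as a shift and turn from the pose commanded when the call began, along the tool's axes at that moment; what a row does not reach only later rows make up. A row lasts 1/12 s, in which the tool goes at most 41.7 mm and 0.125 rad, less where a joint would pass 70% of its speed; a pose out of reach is approached as far as the arm can. The fingers move at their own pace and stop on an object; the grip force is fixed at half the most. Time passes only in rows, so rows that do not move let the fingers close. The tool returns the time, the measured TCP pose, the force, the opening and the grip force at its end. only (a regular expression) keeps the lines of the reply that match it, lines (a string "A,B") keeps lines A to B, and quiet returns only ok. Input that does not fit is refused with a message, and nothing moves.
- sensors.state(): the state, without advancing time (a new reading comes with each control period).
- optics.read_camera(name): name is "scene" or "top" or "wrist"; returns (picture, depth): 400x640x3 uint8, red, green, blue; 400x640 float32, mm along the optical axis (not along the pixel's ray), 0 where there is no reading.
- optics.camera_info(name): a dict with "vertical_fov" (degrees; the focal length in pixels is half the picture's height over the tangent of half this angle, whatever the lens; pixels are square), "cx", "cy" (the principal point, pixels), "dist_coeffs" ([k1, k2, p1, p2, k3] as OpenCV has them; the pictures are not rectified), "origin" and "attitude" of the camera in the world. Camera axes: x right, y down, z forward; pixel columns grow to the right and rows downward; lengths in mm; the calibration is good to about 2 mm. A picture is of the moment at which its call begins: read the wrist's pose just before it. camera_info takes no time and is no camera call; for the wrist camera it gives the pose at the moment of the call.
- env.job_done(): hands the job in; it is judged then, once.
The state is a dict: "t": time; "joints": joint angles; "qvel": joint speeds; "tau": joint torques, N m; "eef_pos": TCP position; "tcp_rot": TCP orientation; "ft_force": force on the tool from outside, world axes, zero at the start; "moment": the same for the moment, N m; "opening": opening from 0.0 (shut) to 1.0 (fully open); "grip_force": force on a finger pad.
Only numpy, scipy, OpenCV 4.12 (cv2) and the standard library are available. Lean on these libraries where they do the work, as an engineer would, in place of code of your own. Each camera call takes 0.05 s, during which the arm holds its last target. There are 200 camera calls.

## Working session

There is one attempt and no reset: what is moved stays moved. The work goes in short steps, Python scripts to look and compute and a tool call to move; the robot and the scene stay as the last step left them, time stands still between calls to the robot, and variables do not carry over. Pictures are saved under pics/ and viewed, at most 14 in all, crops included, and the job is handed in when it is done.

```bash
ls; mkdir -p pics
```

Create h.py:
```python
import numpy as np, cv2
from cell import env, optics, sensors
from scipy.spatial.transform import Rotation as R
def K(i):
    f=200/np.tan(np.radians(i["vertical_fov"])/2)
    return np.array([[f,0,i["cx"]],[0,f,i["cy"]],[0,0,1.]])
def Rm(a): 
    a=np.array(a,float)
    return a if a.shape==(3,3) else R.from_euler('xyz',a).as_matrix()
def ray(i,uv):
    p=cv2.undistortPoints(np.array(uv,float).reshape(-1,1,2),K(i),np.array(i["dist_coeffs"],float)).reshape(-1,2)
    return np.c_[p,np.ones(len(p))]@Rm(i["attitude"]).T
def onplane(i,uv,z):
    d=ray(i,uv);o=np.array(i["origin"],float)
    return o+d*((z-o[2])/d[:,2])[:,None]
def cloud(i,dep):
    v,u=np.mgrid[0:400,0:640]
    uv=np.c_[u.ravel(),v.ravel()]
    return (np.array(i["origin"])+ray(i,uv)*dep.reshape(-1,1)).reshape(400,640,3)
```

Run:
```python
from h import *
print(sensors.state())
for n in("top","scene","wrist"):
    i=optics.camera_info(n);p,d=optics.read_camera(n);print(n,i)
    cv2.imwrite(f"pics/{n}0.png",p[:,:,::-1]);np.save(f"pics/{n}0.npy",d)
```

```text
cell.py
pics
{'t': 0.0, 'joints': array([ 1.14038247e+00,  4.91553412e-01,  1.55947252e+00,  1.47330437e-05,
        1.09168964e+00, -1.05560250e-01]), 'qvel': array([-4.27417613e-05, -3.33820842e-04,  5.25881668e-05, -5.99522234e-05,
       -1.88447914e-03, -1.41378668e-04]), 'tau': array([-2.26421807e-04, -6.12648654e+01, -2.58170253e+01,  6.92535401e-02,
        4.82962397e-02, -4.84209102e-05]), 'eef_pos': array([199.32689113, 592.09652923, 214.05762225]), 'tcp_rot': array([-3.14047737e+00, -1.31309035e-04,  2.81673218e+00]), 'ft_force': array([0.23496536, 0.21172335, 0.99504686]), 'moment': array([0.0153804 , 0.00537139, 0.02260368]), 'grip_force': 0.0, 'opening': 1.0016571604010769}
top {'vertical_fov': 47.743074980270826, 'cx': 314.0589112146243, 'cy': 194.83768713377515, 'dist_coeffs': array([-0.09172195,  0.        ,  0.        ,  0.        ,  0.        ]), 'origin': array([ 526.93023401,  -10.31068665, 1288.06945061]), 'attitude': array([-3.06838212, -0.01079722, -1.56117359])}
scene {'vertical_fov': 47.09144300874444, 'cx': 327.0408942302543, 'cy': 203.22173551649547, 'dist_coeffs': array([0.0214114, 0.       , 0.       , 0.       , 0.       ]), 'origin': array([1122.08656853, -506.19818228, 1087.9382401 ]), 'attitude': array([-2.52675487, -0.00498617,  0.78417734])}
wrist {'vertical_fov': 68.64390002240816, 'cx': 320.8326862359667, 'cy': 198.21327499873289, 'dist_coeffs': array([-0.04350992,  0.        ,  0.        ,  0.        ,  0.        ]), 'origin': array([120.72379764, 618.8658551 , 383.64811537]), 'attitude': array([2.84710021e+00, 4.86140588e-04, 1.24565296e+00])}
```

View pics/top0.png

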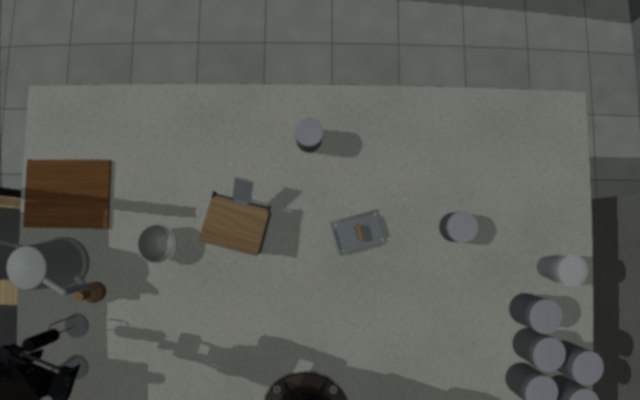

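View pics/scene0.png

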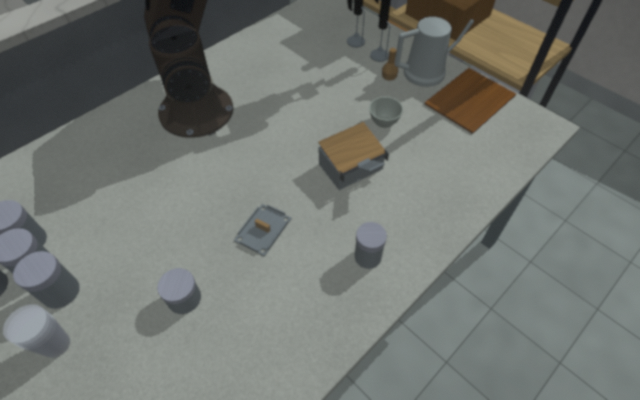

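The top view shows the wooden lid at about (236,222), its tab at (243,187), the tray at (360,232) with its grip bar at (363,232), the tall canister at (309,133), the squat one at (461,227) and the bowl at (156,243). The scene view agrees: lid (353,148), tray (263,228).

Run:
```python
from h import *
i=optics.camera_info("top");p=cv2.imread("pics/top0.png");d=np.load("pics/top0.npy")
C=cloud(i,d);hsv=cv2.cvtColor(p,cv2.COLOR_BGR2HSV)
np.set_printoptions(precision=1,suppress=True)
m=((hsv[...,0]<22)&(hsv[...,1]>70)).astype(np.uint8)
n,l,s,c=cv2.connectedComponentsWithStats(m)
for k in range(1,n):
    if s[k,4]>20 and 190<c[k][0]<400 and c[k][1]<300:
        e=cv2.erode((l==k).astype(np.uint8),np.ones((3,3))) if s[k,4]>500 else (l==k)
        P=C[e>0];cnt=cv2.findContours((l==k).astype(np.uint8),0,2)[0][0]
        b=cv2.boxPoints(cv2.minAreaRect(cnt));q=cv2.fitEllipse(cnt)
        u,w,v=np.linalg.svd(P-P.mean(0),full_matrices=False)
        print(s[k],c[k],"mean",P.mean(0),"n",np.round(v[2],3));print(b,onplane(i,b,np.median(P[:,2])))
# counter noise & object heights
H=C[...,2]
print("counter z",np.median(H[280:300,200:300]),"std",H[280:300,200:300].std(), "noise valid",(d>0).mean())
for nm,(u,v) in dict(tall=(309,133),squat=(461,227),bowl=(156,243),tab=(243,187),tray=(345,235)).items():
    print(nm,C[v-3:v+4,u-3:u+4].reshape(-1,3).mean(0))
big=cv2.resize(p[170:270,190:400],None,fx=3.8,fy=3.8,interpolation=cv2.INTER_CUBIC)
cv2.imwrite("pics/crop1.png",cv2.convertScaleAbs(big,alpha=1.6))
```

```text
[ 199  196   70   59 2740] [234.  225.5] mean [531.5 188.2  93.7] n [-1.   0.2 -0. ]
[[198.5 240.1]
 [210.  194.7]
 [269.3 209.9]
 [257.7 255.2]] [[491.5 282.4  91.4]
 [612.2 254.5  91.4]
 [573.7  95.7  91.4]
 [453.8 124.4  91.4]]
[356 225   7  15  59] [358.9 232.2] mean [ 516.6 -148.4   33.3] n [ 0.3 -0.9  0.3]
[[354.6 225.8]
 [358.5 224.5]
 [363.1 238.3]
 [359.2 239.6]] [[ 534.1 -136.3   34.2]
 [ 537.8 -147.1   34.2]
 [ 499.7 -160.    34.2]
 [ 496.  -149.2   34.2]]
counter z -0.6654782063421862 std 57.634490164223 noise valid 0.99585546875
tall [776.4  -7.3 114.3]
squat [ 532.6 -418.8   85.5]
bowl [479.9 416.6  32.3]
tab [632.2 164.3 108.9]
tray [ 508.2 -110.    30.5]
```

View pics/crop1.png

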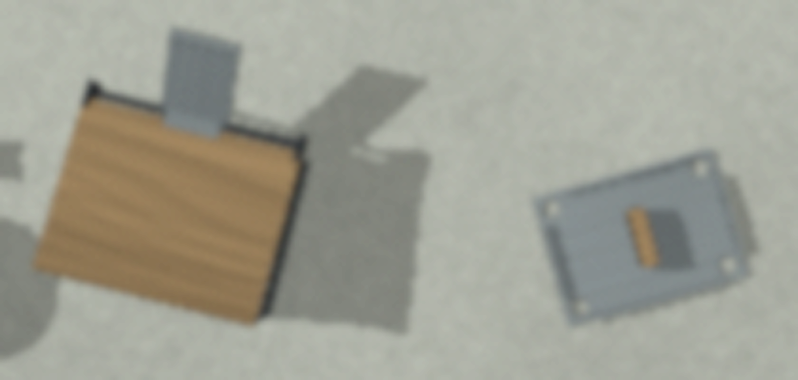

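The crop confirms a lid with its tab pointing to world +x, turned about -13°. The tray's four holes are at crop (553,209), (702,169), (729,264) and (583,306). Next I fit the geometry.

Run:
```python
from h import *
np.set_printoptions(precision=2,suppress=True)
for n in("top","scene"):
    i=optics.camera_info(n);p=cv2.imread(f"pics/{n}0.png");d=np.load(f"pics/{n}0.npy")
    C=cloud(i,d);hsv=cv2.cvtColor(p,cv2.COLOR_BGR2HSV)
    m=((hsv[...,0]<22)&(hsv[...,1]>70)).astype(np.uint8)
    ok=(np.abs(C[...,0]-530)<120)&(np.abs(C[...,1]-188)<130)&(C[...,2]>60)&(C[...,2]<140)&(m>0)
    e=cv2.erode(ok.astype(np.uint8),np.ones((5,5)))>0;P=C[e]
    A=np.c_[P[:,:2]-[530,188],np.ones(len(P))];k=np.ones(len(P),bool)
    for _ in range(5):
        s=np.linalg.lstsq(A[k],P[k,2],rcond=None)[0];r=P[:,2]-A@s;k=np.abs(r)<4
    print(n,"plane",s,"res",r[k].std(),"ajar",np.arctan(np.hypot(*s[:2])),"dir up",np.degrees(np.arctan2(s[1],s[0])))
    # outline corners by intersecting rays with plane
    cnt=max(cv2.findContours(ok.astype(np.uint8),0,2)[0],key=cv2.contourArea)
    b=cv2.boxPoints(cv2.minAreaRect(cnt)) if n=="top" else cv2.approxPolyDP(cnt,8,True).reshape(-1,2)
    o=np.array(i["origin"]);D=ray(i,b)
    t=(s[2]+s[:2]@(o[:2]-[530,188])-o[2])/(D[:,2]-D[:,:2]@s[:2])
    print(b.tolist());Q=o+D*t[:,None];print(Q,Q.mean(0))
i=optics.camera_info("top")
h=np.array([[553,209],[702,169],[729,264],[583,306]])/3.8+[190,170]-.4
Q=onplane(i,h,3);print("holes",Q,Q.mean(0));
for a,b in((0,1),(1,2),(3,2),(0,3)):
    v=Q[b]-Q[a];print(np.linalg.norm(v),np.degrees(np.arctan2(v[1],v[0])))
```

```text
top plane [-0.13  0.03 91.43] res 1.9054305356047119 ajar 0.13102039588027778 dir up 167.81142684287963
[[198.46450805664062, 240.09732055664062], [210.04632568359375, 194.7352294921875], [269.3306579589844, 209.87164306640625], [257.74884033203125, 255.23373413085938]]
[[491.74 280.59  98.94]
 [612.83 256.39  82.67]
 [573.98  96.42  83.22]
 [454.27 123.5   99.39]] [533.21 189.22  91.05]
scene plane [-0.12  0.03 90.67] res 1.8528030311532218 ajar 0.12709449664972677 dir up 165.93181798925846
[[364, 123], [320, 141], [338, 170], [384, 152]]
[[501.02 281.1   97.16]
 [460.18 135.21  97.69]
 [565.5  102.65  83.62]
 [612.17 246.94  82.32]] [534.72 191.48  90.2 ]
holes [[ 537.17  -83.94    3.  ]
 [ 568.1  -195.7     3.  ]
 [ 497.18 -216.12    3.  ]
 [ 465.13 -106.84    3.  ]] [ 516.9  -150.65    3.  ]
115.9630462659496 -74.52705521270822
73.80716205777593 -163.940064707987
113.88629900119373 -73.65693702148968
75.58634706059195 -162.36921598553056
```

Create go.py:
```python
import sys
from h import *
s=sensors.state();x,y,z,w=map(float,sys.argv[1:5])
Rt=Rm(s["tcp_rot"]);d=Rt.T@(np.array([x,y,z])-s["eef_pos"])
yaw=s["tcp_rot"][2];t=-((w-yaw+np.pi)%(2*np.pi)-np.pi)
print("t",round(s["t"],2),"shift",d.round(1),"turn",round(t,3),"pos",s["eef_pos"].round(1),"yaw",round(yaw,3),"F",s["ft_force"].round(1),"j6",s["joints"][5].round(2))
```

```bash
python3 go.py 648.5 163 200 -0.227
```

```text
t 0.15 shift [-562.6 -263.4   14.4] turn 3.044 pos [199.3 592.2 214.2] yaw 2.817 F [ 0.7 -0.2  0.3] j6 -0.11
```

{"api": "creep_tool", "payload": {"plan": [{"d": [-34, -16, 0], "turn": 0.12, "finger_gap": 0}, {"d": [-68, -32, 0], "turn": 0.24, "finger_gap": 0}, {"d": [-102, -48, 0], "turn": 0.36, "finger_gap": 0}, {"d": [-136, -64, 0], "turn": 0.48, "finger_gap": 0}, {"d": [-170, -80, 0], "turn": 0.6, "finger_gap": 0}]}}

```text
t: 0.57
eef_pos: [335.9, 460.9, 214.5]
tcp_rot: [-3.141, 0.0, 2.211]
ft_force: [0.3, -0.4, -0.5]
opening: 0.708
grip_force: 0.0
```

```bash
python3 go.py 648.5 163 200 -0.227
```

```text
t 0.57 shift [-425.7   72.7   14.5] turn 2.438 pos [335.9 460.9 214.5] yaw 2.211 F [ 0.3 -0.4 -0.5] j6 0.18
```

{"api": "creep_tool", "payload": {"plan": [{"d": [-38, 6, 0], "turn": 0.12, "finger_gap": 0}, {"d": [-76, 12, 0], "turn": 0.24, "finger_gap": 0}, {"d": [-114, 18, 0], "turn": 0.36, "finger_gap": 0}, {"d": [-152, 24, 0], "turn": 0.48, "finger_gap": 0}, {"d": [-190, 30, 0], "turn": 0.6, "finger_gap": 0}]}}

```text
t: 0.98
eef_pos: [474.4, 327.0, 214.6]
tcp_rot: [-3.141, 0.0, 1.611]
ft_force: [0.9, 0.9, -0.1]
opening: 0.36
grip_force: 0.0
```

```bash
python3 go.py 648.5 163 200 -0.227
```

```text
t 0.98 shift [-170.9  167.4   14.6] turn 1.838 pos [474.4 327.  214.6] yaw 1.611 F [ 0.9  0.9 -0.1] j6 0.45
```

{"api": "creep_tool", "payload": {"plan": [{"d": [-15, 14, 0], "turn": 0.12, "finger_gap": 0}, {"d": [-40, 38, 0], "turn": 0.24, "finger_gap": 0}, {"d": [-70, 68, 0], "turn": 0.36, "finger_gap": 0}, {"d": [-95, 94, 0], "turn": 0.48, "finger_gap": 0}, {"d": [-120, 118, 0], "turn": 0.6, "finger_gap": 0}]}}

```text
t: 1.4
eef_pos: [598.1, 212.5, 214.5]
tcp_rot: [-3.141, 0.0, 1.011]
ft_force: [0.1, 0.2, -0.2]
opening: 0.024
grip_force: 0.0
```

```bash
python3 go.py 648.5 163 200 -0.227
```

```text
t 1.4 shift [-15.2  69.   14.4] turn 1.238 pos [598.1 212.5 214.5] yaw 1.011 F [ 0.1  0.2 -0.2] j6 0.8
```

{"api": "creep_tool", "payload": {"plan": [{"turn": 0.12, "finger_gap": 0}, {"turn": 0.24, "finger_gap": 0}, {"turn": 0.36, "finger_gap": 0}, {"turn": 0.48, "finger_gap": 0}, {"turn": 0.6, "finger_gap": 0}]}}

```text
t: 1.82
eef_pos: [596.7, 214.0, 214.3]
tcp_rot: [-3.141, 0.001, 0.411]
ft_force: [0.0, -0.6, -0.9]
opening: 0.004
grip_force: 0.0
```

```bash
python3 go.py 648.5 163 200 -0.227
```

```text
t 1.82 shift [27.2 67.5 14.3] turn 0.638 pos [596.7 214.  214.3] yaw 0.411 F [ 0.  -0.6 -0.9] j6 1.4
```

{"api": "creep_tool", "payload": {"plan": [{"d": [5, 13, 3], "turn": 0.125, "finger_gap": 0}, {"d": [10, 26, 6], "turn": 0.25, "finger_gap": 0}, {"d": [16, 40, 9], "turn": 0.375, "finger_gap": 0}, {"d": [22, 54, 12], "turn": 0.5, "finger_gap": 0}, {"d": [27, 67.5, 14], "turn": 0.625, "finger_gap": 0}]}}

```text
t: 2.23
eef_pos: [649.1, 162.9, 200.0]
tcp_rot: [3.141, 0.001, -0.214]
ft_force: [-0.2, 0.2, -0.1]
opening: 0.006
grip_force: 0.0
```

```bash
python3 go.py 648.5 163 140 -0.227
```

Run:
```python
from h import *
i=optics.camera_info("wrist");p,d=optics.read_camera("wrist");cv2.imwrite("pics/w1.png",cv2.convertScaleAbs(p[:,:,::-1],alpha=1.5))
j=optics.camera_info("top");q,d=optics.read_camera("top");cv2.imwrite("pics/t1.png",cv2.convertScaleAbs(cv2.resize(q[150:280,170:300,::-1],None,fx=4,fy=4),alpha=1.6))
```

```text
t 2.23 shift [-0.6 -0.  60. ] turn 0.013 pos [649.1 162.9 200. ] yaw -0.214 F [-0.2  0.2 -0.1] j6 1.93
```

View pics/w1.png

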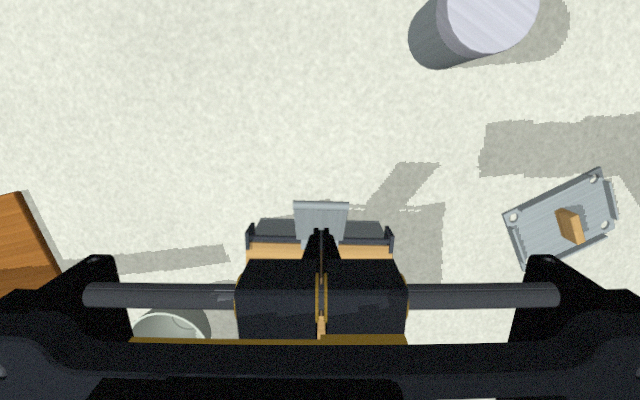

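The wrist view shows the closed fingers (tip at about (321,240)) centred in front of the tab, whose end spans (293–349, 203); the way down is clear. Descending.

{"api": "creep_tool", "payload": {"plan": [{"d": [-0.5, 0, 25], "turn": 0.013, "finger_gap": 0}, {"d": [-0.5, 0, 50], "turn": 0.013, "finger_gap": 0}, {"d": [-0.5, 0, 65], "turn": 0.013, "finger_gap": 0}, {"d": [-0.5, 0, 75], "turn": 0.013, "finger_gap": 0}, {"d": [-0.5, 0, 85], "turn": 0.013, "finger_gap": 0}]}}

```text
t: 2.75
eef_pos: [650.4, 163.7, 116.8]
tcp_rot: [-3.14, -0.006, -0.218]
ft_force: [8.8, -2.7, 11.2]
opening: 0.004
grip_force: 5.4
```

{"api": "creep_tool", "payload": {"plan": [{"d": [0, 0, 8], "finger_gap": 0}, {"d": [0, 0, 16], "finger_gap": 0}, {"d": [0, 0, 24], "finger_gap": 0}, {"d": [0, 0, 32], "finger_gap": 0}, {"d": [0, 0, 40], "finger_gap": 0}]}}

```text
t: 3.17
eef_pos: [648.7, 164.0, 76.2]
tcp_rot: [-3.141, -0.002, -0.22]
ft_force: [-0.3, 1.9, 6.7]
opening: 0.006
grip_force: 3.0
```

```bash
python3 go.py 648.5 163 45 -0.227
```

```text
t 3.17 shift [-0.   1.  31.2] turn 0.007 pos [648.7 164.   76.2] yaw -0.22 F [-0.3  1.9  6.7] j6 1.94
```

{"api": "creep_tool", "payload": {"plan": [{"d": [0, 0, 8], "finger_gap": 0}, {"d": [0, 0, 16], "finger_gap": 0}, {"d": [0, 0, 22], "finger_gap": 0}, {"d": [0, 0, 27], "finger_gap": 0}, {"d": [0, 0, 30], "finger_gap": 0}]}}

```text
t: 3.58
eef_pos: [648.1, 163.6, 45.2]
tcp_rot: [3.142, 0.0, -0.22]
ft_force: [0.2, -0.0, 2.9]
opening: 0.005
grip_force: 1.4
```

```bash
python3 go.py 648.5 163 45 -0.227;  python3 - <<'E'
from h import *
p,d=optics.read_camera("scene");cv2.imwrite("pics/s1.png",cv2.convertScaleAbs(cv2.resize(p[60:220,260:460,::-1],None,fx=3.5,fy=3.5),alpha=1.6))
E
```

```text
t 3.58 shift [0.5 0.5 0.2] turn 0.007 pos [648.1 163.6  45.2] yaw -0.22 F [ 0.2 -0.   2.9] j6 1.94
```

View pics/s1.png

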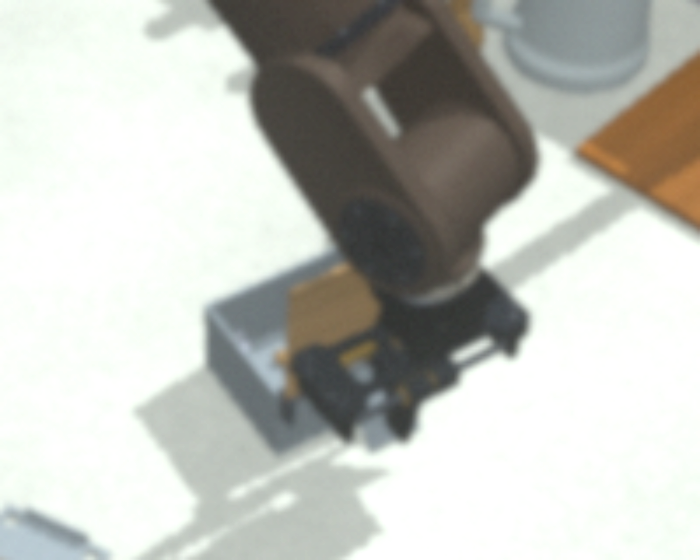

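The lid (around (335,310) in the crop) stands close to upright. I press on until the stop shows in the force.

{"api": "creep_tool", "payload": {"plan": [{"d": [0, 0, 1], "finger_gap": 0}, {"d": [0, 0, 2], "finger_gap": 0}, {"d": [0, 0, 3], "finger_gap": 0}]}}

```text
t: 3.88
eef_pos: [648.9, 163.5, 43.5]
tcp_rot: [-3.141, -0.002, -0.221]
ft_force: [0.5, -1.5, 9.9]
opening: 0.005
grip_force: 4.0
```

```bash
python3 go.py 648.5 163 200 -0.227
```

```text
t 3.88 shift [  -0.     0.5 -156.5] turn 0.006 pos [648.9 163.5  43.5] yaw -0.221 F [ 0.5 -1.5  9.9] j6 1.94
```

{"api": "creep_tool", "payload": {"plan": [{"d": [1, 0, -35], "finger_gap": 0}, {"d": [2, 0, -75], "finger_gap": 0}, {"d": [3, 0, -115], "finger_gap": 0}, {"d": [4, 0, -155], "turn": -0.05, "finger_gap": 0.2}, {"d": [4, 0, -195], "turn": -0.17, "finger_gap": 0.5}]}}

```text
t: 4.3
eef_pos: [651.7, 162.5, 239.5]
tcp_rot: [3.142, 0.0, -0.05]
ft_force: [0.9, 1.1, -0.3]
opening: 0.093
grip_force: 0.0
```

```bash
python3 go.py 517 -150.6 150 3.437
```

Run:
```python
from h import *
for n in("top","scene"):
    p,d=optics.read_camera(n);cv2.imwrite(f"pics/{n}2.png",p[:,:,::-1]);np.save(f"pics/{n}2.npy",d)
```

```text
t 4.3 shift [-118.9  319.4   89.6] turn 2.796 pos [651.7 162.5 239.5] yaw -0.05 F [ 0.9  1.1 -0.3] j6 1.77
```

{"api": "creep_tool", "payload": {"plan": [{"d": [-14, 37, 0], "turn": -0.12, "finger_gap": 0.6}, {"d": [-28, 74, 0], "turn": -0.24, "finger_gap": 0.6}, {"d": [-42, 111, 0], "turn": -0.36, "finger_gap": 0.6}, {"d": [-56, 148, 0], "turn": -0.48, "finger_gap": 0.6}, {"d": [-70, 185, 0], "turn": -0.6, "finger_gap": 0.6}]}}

```text
t: 4.82
eef_pos: [571.6, -19.4, 237.1]
tcp_rot: [-3.141, 0.001, 0.553]
ft_force: [0.9, -0.7, -0.4]
opening: 0.522
grip_force: 0.0
```

{"api": "creep_tool", "payload": {"plan": [{"turn": -0.125, "finger_gap": 0.6}, {"turn": -0.25, "finger_gap": 0.6}, {"turn": -0.375, "finger_gap": 0.6}, {"turn": -0.5, "finger_gap": 0.6}, {"turn": -0.625, "finger_gap": 0.6}]}}

```text
t: 5.23
eef_pos: [572.6, -18.2, 237.1]
tcp_rot: [-3.141, 0.0, 1.178]
ft_force: [0.1, -0.4, -0.6]
opening: 0.603
grip_force: 0.0
```

{"api": "creep_tool", "payload": {"plan": [{"turn": -0.125, "finger_gap": 0.6}, {"turn": -0.25, "finger_gap": 0.6}, {"turn": -0.375, "finger_gap": 0.6}, {"turn": -0.5, "finger_gap": 0.6}, {"turn": -0.625, "finger_gap": 0.6}]}}

```text
t: 5.65
eef_pos: [572.6, -18.1, 237.1]
tcp_rot: [-3.141, -0.0, 1.803]
ft_force: [0.4, 0.6, -0.2]
opening: 0.601
grip_force: 0.0
```

```bash
python3 go.py 517 -150.6 150 3.437
```

```text
t 5.65 shift [-116.2  -84.6   87.1] turn -1.634 pos [572.6 -18.1 237.1] yaw 1.803 F [ 0.4  0.6 -0.2] j6 -0.38
```

Run:
```python
from h import *
np.set_printoptions(precision=2,suppress=True)
for n in("top","scene"):
    i=optics.camera_info(n);p=cv2.imread(f"pics/{n}2.png");d=np.load(f"pics/{n}2.npy")
    x0,y0=(190,165) if n=="top" else (300,110)
    cv2.imwrite(f"pics/c2{n}.png",cv2.convertScaleAbs(cv2.resize(p[y0:y0+105,x0:x0+110],None,fx=5,fy=5,interpolation=2),alpha=1.8))
a=cv2.imread("pics/c2top.png");b=cv2.imread("pics/c2scene.png")
cv2.imwrite("pics/c2.png",cv2.resize(np.hstack([a,b]),(800,382)))
```

```text
(no output)
```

View pics/c2.png

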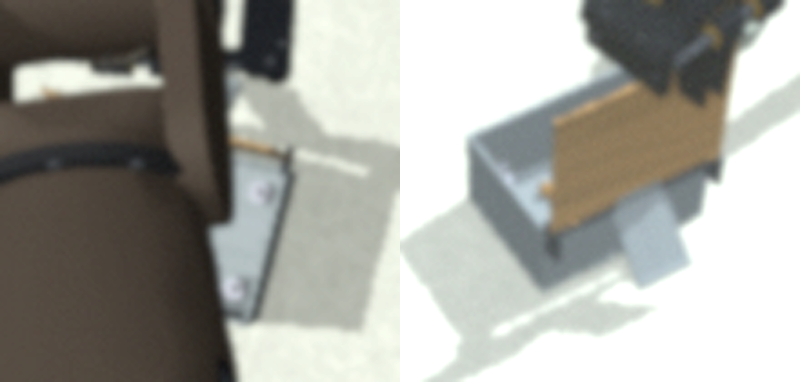

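The lid stands upright with the tab down, and pins are visible in the open box. Now the arm is out of the way, I take a clean top view of the posts.

{"api": "creep_tool", "payload": {"plan": [{"turn": -0.125, "finger_gap": 0.6}, {"turn": -0.25, "finger_gap": 0.6}, {"turn": -0.375, "finger_gap": 0.6}, {"turn": -0.5, "finger_gap": 0.6}, {"turn": -0.625, "finger_gap": 0.6}]}}

```text
t: 6.07
eef_pos: [572.7, -18.1, 237.1]
tcp_rot: [-3.141, -0.001, 2.428]
ft_force: [-0.0, 0.0, 1.0]
opening: 0.6
grip_force: 0.0
```

Run:
```python
from h import *
p,d=optics.read_camera("top");cv2.imwrite("pics/top3.png",p[:,:,::-1]);np.save("pics/top3.npy",d)
q,d2=optics.read_camera("scene");cv2.imwrite("pics/scene3.png",q[:,:,::-1])
a=cv2.convertScaleAbs(cv2.resize(p[185:265,192:282,::-1],None,fx=7,fy=7,interpolation=2),alpha=2)
cv2.imwrite("pics/c3.png",a)
```

```text
(no output)
```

View pics/c3.png

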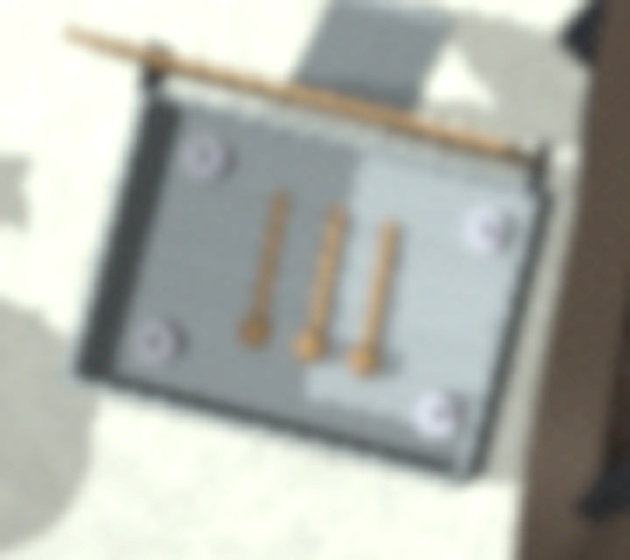

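The crop shows four post shoulders at crop (204,156), (489,230), (436,413) and (157,342), plus the box's rim and the upright lid at the top. I refine the centres and take a wrist view of the tray.

Create lines.py:
```python
from h import *
def rep(Q):
    # order: rear-left, rear-right, front-right, front-left (x=+38 first two), y=+58 is left
    c=Q.mean(0);vx=(Q[0]+Q[1]-Q[2]-Q[3]);vy=(Q[0]+Q[3]-Q[1]-Q[2])
    print("centre",c.round(2),"yaw x",np.arctan2(vx[1],vx[0]).round(4),"yaw y-90",(np.arctan2(vy[1],vy[0])-np.pi/2).round(4),"size",np.linalg.norm(vx)/2,np.linalg.norm(vy)/2)
```

Run:
```python
from lines import *
p=cv2.imread("pics/top3.png");i=optics.camera_info("top")
g=np.array([[204,156],[489,230],[436,413],[157,342]])/7+[192,185]-.43
f=p.astype(float);hsv=f[...,0]+f[...,2]-2*f[...,1]   # lilac
out=[]
for c in g:
    u,v=np.round(c).astype(int);w=hsv[v-5:v+6,u-5:u+6];yy,xx=np.mgrid[v-5:v+6,u-5:u+6]
    w=np.clip(w-np.median(w)-.3*(w.max()-np.median(w)),0,None);out.append([(w*xx).sum()/w.sum(),(w*yy).sum()/w.sum()])
out=np.array(out);print(g,out)
for z in(32,):
    rep(onplane(i,g,z));rep(onplane(i,out,z))
```

```bash
python3 go.py 517 -150.6 150 3.437
```

```text
[[220.71285714 206.85571429]
 [261.42714286 217.42714286]
 [253.85571429 243.57      ]
 [213.99857143 233.42714286]] [[220.99266504 207.200489  ]
 [260.99303944 217.49651972]
 [253.81225033 244.09320905]
 [214.24543081 233.33420366]]
centre [532.16 188.92  32.  ] yaw x -0.2465 yaw y-90 -0.2382 size 75.61178450378847 116.1331481255416
centre [531.58 188.87  32.  ] yaw x -0.2401 yaw y-90 -0.2451 size 75.5030938851154 114.89331419707693
t 6.17 shift [ -45.2 -136.4   87.1] turn -1.013 pos [572.7 -18.1 237.1] yaw 2.424 F [ 0.7  0.2 -0.2] j6 -1.0
```

{"api": "creep_tool", "payload": {"plan": [{"d": [-10, -29, 10], "turn": -0.12, "finger_gap": 0.6}, {"d": [-20, -60, 25], "turn": -0.24, "finger_gap": 0.6}, {"d": [-30, -90, 40], "turn": -0.36, "finger_gap": 0.6}, {"d": [-40, -120, 55], "turn": -0.48, "finger_gap": 0.6}, {"d": [-45, -136, 65], "turn": -0.6, "finger_gap": 0.6}]}}

```text
t: 6.58
eef_pos: [515.6, -152.1, 171.2]
tcp_rot: [3.141, -0.002, 3.022]
ft_force: [-0.1, -0.5, 0.3]
opening: 0.604
grip_force: 0.0
```

{"api": "creep_tool", "payload": {"plan": [{"turn": -0.12, "finger_gap": 0.6}, {"turn": -0.24, "finger_gap": 0.6}, {"turn": -0.36, "finger_gap": 0.6}, {"turn": -0.4, "finger_gap": 0.6}, {"turn": -0.4, "finger_gap": 0.6}]}}

```text
t: 7.0
eef_pos: [517.0, -150.1, 172.3]
tcp_rot: [3.141, -0.0, -2.864]
ft_force: [0.2, 0.8, 0.1]
opening: 0.6
grip_force: 0.0
```

```bash
python3 go.py 517 -150.6 150 3.428
```

Run:
```python
from h import *
i=optics.camera_info("wrist");print(i["origin"],i["attitude"]);p,d=optics.read_camera("wrist");cv2.imwrite("pics/w3.png",p[:,:,::-1]);np.save("pics/w3.npy",d)
```

```text
t 7.0 shift [ 0.2 -0.5 22.3] turn -0.009 pos [ 517.  -150.1  172.3] yaw -2.864 F [0.2 0.8 0.1] j6 -2.25
[ 437.28356499 -172.45991523  341.87280291] [ 2.84697533e+00 -1.03468325e-03  1.84813970e+00]
```

View pics/w3.png

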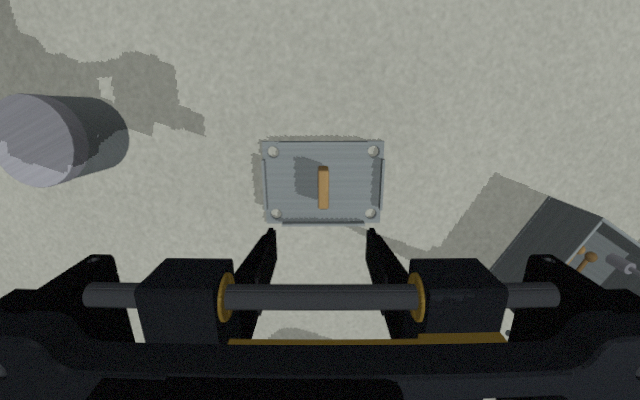

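The wrist view shows the tray square to the fingers, with holes at (273,152), (373,151), (370,213), (277,213) and the bar at (323,187).

Run:
```python
from lines import *
i=optics.camera_info("wrist");p=cv2.imread("pics/w3.png").astype(float)
g=[[273,152],[373,151],[370,213],[277,213]];out=[]
lo=p.sum(2)
for u,v in g:
    w=(p[v-6:v+7,u-6:u+7,2]-p[v-6:v+7,u-6:u+7,0]);yy,xx=np.mgrid[v-6:v+7,u-6:u+7]  # warm counter vs bluish steel
    w=np.clip(w-np.median(w)-.3*(w.max()-np.median(w)),0,None);out.append([(w*xx).sum()/w.sum(),(w*yy).sum()/w.sum()])
out=np.array(out);print(out)
for z in(2.5,): rep(onplane(i,g,z));rep(onplane(i,out,z))
hsv=cv2.cvtColor(p.astype(np.uint8),cv2.COLOR_BGR2HSV);m=((hsv[...,0]<22)&(hsv[...,1]>70)).astype(np.uint8);m[:150]=0;m[215:]=0;m[:,:305]=0;m[:,340:]=0
c=np.argwhere(m)[:,::-1];b=cv2.minAreaRect(c.astype(np.float32));print(b)
print(onplane(i,[[318.5,167],[328,167]],35),onplane(i,[[323,167]],35))
```

```text
[[272.54454927 151.03983229]
 [372.52       150.573     ]
 [369.68115942 212.55501879]
 [275.75792631 212.92544987]]
centre [ 517.49 -146.22    2.5 ] yaw x -2.8556 yaw y-90 -2.8615 size 75.53995015310555 115.13139158527072
centre [ 517.15 -147.1     2.5 ] yaw x -2.8616 yaw y-90 -2.8621 size 75.99873097576138 115.63185686805807
((323.0, 187.0), (42.0, 10.0), 90.0)
[[ 494.19549343 -158.42150554   35.        ]
 [ 491.45606062 -148.72004205   35.        ]] [[ 492.89828086 -153.82612878   35.        ]]
```

{"api": "creep_tool", "payload": {"plan": [{"d": [-0.5, 1.5, 40], "finger_gap": 0.6}, {"d": [-0.5, 1.5, 80], "finger_gap": 0.6}, {"d": [-0.5, 1.5, 115], "finger_gap": 0.6}, {"d": [-0.5, 1.5, 140], "finger_gap": 0.6}, {"d": [-0.5, 1.5, 152], "finger_gap": 0.6}]}}

```text
t: 7.47
eef_pos: [516.0, -147.9, 17.4]
tcp_rot: [3.139, -0.003, -2.866]
ft_force: [-0.8, 0.2, -0.4]
opening: 0.603
grip_force: 0.0
```

{"api": "creep_tool", "payload": {"plan": [{"d": [0, 0, 5], "finger_gap": 0.6}, {"d": [0, 0, 8], "finger_gap": 0.5}, {"d": [0, 0, 8.3], "finger_gap": 0.3}, {"d": [0, 0, 8.3], "finger_gap": 0.1}, {"d": [0, 0, 8.3], "finger_gap": 0}]}}

```text
t: 7.88
eef_pos: [517.8, -148.7, 13.3]
tcp_rot: [-3.141, 0.001, -2.861]
ft_force: [-0.7, -0.7, 0.8]
opening: 0.379
grip_force: 0.0
```

{"api": "creep_tool", "payload": {"plan": [{"finger_gap": 0}, {"finger_gap": 0}, {"finger_gap": 0}, {"finger_gap": 0}, {"finger_gap": 0}]}}

```text
t: 8.3
eef_pos: [517.4, -148.5, 12.7]
tcp_rot: [-3.142, 0.0, -2.861]
ft_force: [-1.4, 1.5, 6.4]
opening: 0.125
grip_force: 30.0
```

```bash
python3 go.py 517 -150.6 150 3.428
```

```text
t 8.3 shift [   0.9   -2.  -137.3] turn -0.006 pos [ 517.4 -148.5   12.7] yaw -2.861 F [-1.4  1.5  6.4] j6 -2.25
```

{"api": "creep_tool", "payload": {"plan": [{"d": [0, 0, -10], "finger_gap": 0}, {"d": [0, 0, -35], "finger_gap": 0}, {"d": [0, 0, -70], "finger_gap": 0}, {"d": [0, 0, -105], "finger_gap": 0}, {"d": [0, 0, -135], "finger_gap": 0}]}}

```text
t: 8.72
eef_pos: [517.1, -148.4, 149.8]
tcp_rot: [-3.141, 0.0, -2.861]
ft_force: [0.9, 0.1, -1.9]
opening: 0.128
grip_force: 30.0
```

```bash
python3 go.py 480 50 150 2.899;  python3 - <<'E'
from h import *
i=optics.camera_info("wrist");p,d=optics.read_camera("wrist");cv2.imwrite("pics/w4.png",p[:,:,::-1]);np.save("pics/w4.npy",d);np.savez("pics/w4i.npz",**i)
E
```

```text
t 8.72 shift [-1.93e+01  2.01e+02 -2.00e-01] turn 0.523 pos [ 517.1 -148.4  149.8] yaw -2.861 F [ 0.9  0.1 -1.9] j6 -2.25
```

View pics/w4.png

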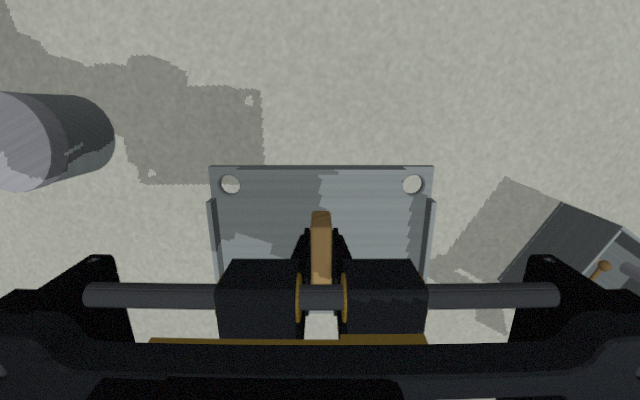

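The tray hangs level in the grip; its two far holes are at (230.5,184) and (412.5,184), symmetric about the bar at (321,245). Working out the tray's offset in the tool frame.

Run:
```python
from h import *
s=sensors.state();i=optics.camera_info("wrist")
Q=onplane(i,[[230.5,184],[412.5,184]],s["eef_pos"][2]-12.7+3)
print((Rm(s["tcp_rot"]).T@(Q-s["eef_pos"]).T).T.round(2))
C=cloud(i,np.load("pics/w4.npy"));print(C[200:204,230:300:8,2].mean(0).round(1),C[200:204,350:410:8,2].mean(0).round(1))
```

```text
[[ 37.88 -56.64   9.75]
 [ 37.97  58.37   9.18]]
[147.2 147.  146.6 146.5 147.  147.  146.8 146.5 146.5] [146.9 146.7 146.4 147.  146.8 146.1 146.6 145.9]
```

{"api": "creep_tool", "payload": {"plan": [{"d": [-3, 25, 0], "turn": 0.12, "finger_gap": 0}, {"d": [-6, 60, 0], "turn": 0.24, "finger_gap": 0}, {"d": [-9, 95, 0], "turn": 0.36, "finger_gap": 0}, {"d": [-12, 130, 0], "turn": 0.48, "finger_gap": 0}, {"d": [-15, 160, 0], "turn": 0.523, "finger_gap": 0}]}}

```text
t: 9.18
eef_pos: [486.4, 11.1, 147.6]
tcp_rot: [3.141, -0.0, 2.892]
ft_force: [0.2, -0.1, -2.1]
opening: 0.123
grip_force: 30.0
```

{"api": "creep_tool", "payload": {"plan": [{"finger_gap": 0}, {"finger_gap": 0}]}}

```text
t: 9.35
eef_pos: [487.1, 10.6, 147.7]
tcp_rot: [-3.142, 0.0, 2.903]
ft_force: [1.0, -0.7, -2.8]
opening: 0.127
grip_force: 30.0
```

```bash
python3 go.py 531.9 188.9 150 2.899;  python3 - <<'E'
from h import *
i=optics.camera_info("wrist");p,d=optics.read_camera("wrist");cv2.imwrite("pics/w5.png",p[:,:,::-1]);np.save("pics/w5.npy",d)
cv2.imwrite("pics/w5c.png",cv2.resize(p[130:290,430:640,::-1],None,fx=3.5,fy=3.5,interpolation=2))
E
```

```text
t 9.35 shift [ -1.3 183.9  -2.3] turn 0.004 pos [487.1  10.6 147.7] yaw 2.903 F [ 1.  -0.7 -2.8] j6 -1.45
```

View pics/w5c.png

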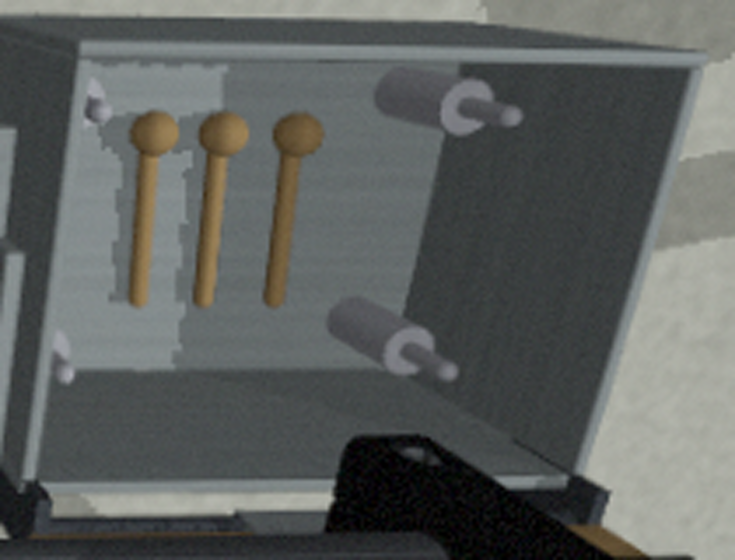

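The crop shows all four pins: tips at crop (101,112), (511,117), (447,372) and (66,374), and the top rim around them.

Run:
```python
from lines import *
i=optics.camera_info("wrist");s=sensors.state()
g=np.array([[101,112],[511,117],[447,372],[66,374]])/3.5+[430,130]-.36
Q=onplane(i,g,47);print(Q.round(1));rep(Q)
r=np.array([[82,45],[703,55],[578,488],[30,488]])/3.5+[430,130]-.36
Q=onplane(i,r,78);rep(Q)
```

```text
[[482.4 144.   47. ]
 [510.6 257.   47. ]
 [584.6 238.5  47. ]
 [556.7 126.1  47. ]]
centre [533.6  191.39  47.  ] yaw x 2.9003 yaw y-90 -3.3855 size 76.32938882594087 116.11587070765728
centre [532.98 190.87  78.  ] yaw x 2.9094 yaw y-90 -3.3917 size 117.6153801294073 156.3646625230153
```

```bash
python3 go.py 533 190.2 148 2.899
```

```text
t 9.4 shift [ -1.3 186.2  -0.4] turn 0.003 pos [487.5   9.6 147.6] yaw 2.902 F [-0.   0.2 -2.4] j6 -1.45
```

{"api": "creep_tool", "payload": {"plan": [{"d": [0, 25, 0], "finger_gap": 0}, {"d": [0, 60, 0], "finger_gap": 0}, {"d": [0, 95, 0], "finger_gap": 0}, {"d": [0, 130, 0], "finger_gap": 0}, {"d": [0, 160, 0], "finger_gap": 0}]}}

```text
t: 9.82
eef_pos: [526.8, 165.4, 147.4]
tcp_rot: [3.141, 0.0, 2.899]
ft_force: [0.9, 0.0, -2.0]
opening: 0.124
grip_force: 30.0
```

{"api": "creep_tool", "payload": {"plan": [{"d": [0, 12, 0], "finger_gap": 0}, {"d": [0, 20, 0], "finger_gap": 0}, {"d": [0, 25, 0], "finger_gap": 0}, {"d": [0, 25, 0], "finger_gap": 0}]}}

```text
t: 10.15
eef_pos: [532.0, 188.4, 147.2]
tcp_rot: [-3.142, -0.0, 2.899]
ft_force: [-0.4, -0.3, -2.1]
opening: 0.123
grip_force: 30.0
```

```bash
python3 go.py 533 190.2 100 2.899
```

```text
t 10.15 shift [-0.5  2.  47.2] turn -0.0 pos [532.  188.4 147.2] yaw 2.899 F [-0.4 -0.3 -2.1] j6 -1.1
```

{"api": "creep_tool", "payload": {"plan": [{"d": [-0.5, 2, 15], "finger_gap": 0}, {"d": [-0.5, 2, 35], "finger_gap": 0}, {"d": [-0.5, 2, 55], "finger_gap": 0}, {"d": [-0.5, 2, 68], "finger_gap": 0}, {"d": [-0.5, 2, 78], "finger_gap": 0}]}}

```text
t: 10.57
eef_pos: [532.4, 189.2, 68.2]
tcp_rot: [-3.141, -0.001, 2.898]
ft_force: [0.1, -0.1, -1.4]
opening: 0.123
grip_force: 30.0
```

{"api": "creep_tool", "payload": {"plan": [{"finger_gap": 0}, {"finger_gap": 0}]}}

```text
t: 10.73
eef_pos: [532.9, 190.0, 69.5]
tcp_rot: [-3.141, -0.0, 2.898]
ft_force: [0.7, -0.5, -0.6]
opening: 0.124
grip_force: 30.0
```

```bash
python3 go.py 533 190.2 60 2.899
```

Run:
```python
from h import *
p,d=optics.read_camera("wrist");cv2.imwrite("pics/w6.png",p[:,:,::-1]);cv2.imwrite("pics/w6c.png",cv2.resize(p[120:280,190:450,::-1],None,fx=3,fy=3,interpolation=2))
```

```text
t 10.73 shift [-0.1  0.2  9.5] turn -0.001 pos [532.9 190.   69.5] yaw 2.898 F [ 0.7 -0.5 -0.6] j6 -1.1
```

View pics/w6c.png

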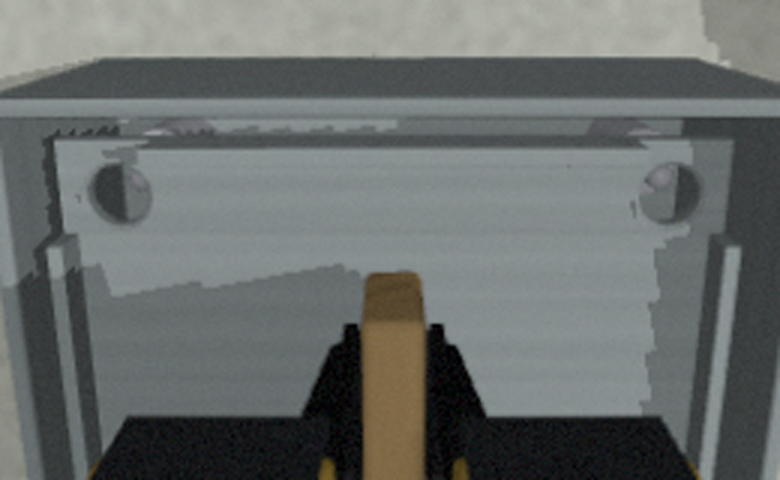

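The pins show symmetrically inside both visible holes (crop (140,183) and (657,183), against hole centres (121,193) and (671,193)). The offset matches the parallax, so the tray is aligned. Lowering slowly.

{"api": "creep_tool", "payload": {"plan": [{"d": [0, 0, 4], "finger_gap": 0}, {"d": [0, 0, 8], "finger_gap": 0}, {"d": [0, 0, 12], "finger_gap": 0}, {"d": [0, 0, 16], "finger_gap": 0}, {"d": [0, 0, 20], "finger_gap": 0}]}}

```text
t: 11.2
eef_pos: [532.7, 190.9, 49.0]
tcp_rot: [3.141, 0.0, 2.899]
ft_force: [0.8, -0.3, -2.3]
opening: 0.123
grip_force: 30.0
```

{"api": "creep_tool", "payload": {"plan": [{"d": [0, 0, 2], "finger_gap": 0}, {"d": [0, 0, 3.5], "finger_gap": 0}, {"d": [0, 0, 4.5], "finger_gap": 0}, {"d": [0, 0, 4.5], "finger_gap": 0}]}}

```text
t: 11.53
eef_pos: [532.7, 190.8, 44.8]
tcp_rot: [3.142, -0.0, 2.899]
ft_force: [0.1, -0.1, -1.8]
opening: 0.127
grip_force: 30.0
```

```bash
python3 go.py 533 190.2 44.7 2.899
```

```text
t 11.53 shift [-0.4 -0.6  0.1] turn 0.0 pos [532.7 190.8  44.8] yaw 2.899 F [ 0.1 -0.1 -1.8] j6 -1.1
```

Still carrying the weight; lower by small amounts until contact.

{"api": "creep_tool", "payload": {"plan": [{"d": [0, 0, 0.7], "finger_gap": 0}, {"d": [0, 0, 1.2], "finger_gap": 0}, {"d": [0, 0, 1.5], "finger_gap": 0}, {"d": [0, 0, 1.5], "finger_gap": 0}]}}

```text
t: 11.87
eef_pos: [532.9, 190.9, 44.6]
tcp_rot: [3.141, 0.001, 2.899]
ft_force: [-4.5, -1.7, 12.4]
opening: 0.121
grip_force: 30.0
```

```bash
python3 go.py 533 190.2 43 2.899
```

```text
t 11.87 shift [-0.3 -0.6  1.6] turn 0.0 pos [532.9 190.9  44.6] yaw 2.899 F [-4.5 -1.7 12.4] j6 -1.1
```

{"api": "creep_tool", "payload": {"plan": [{"d": [0, 0, -1], "finger_gap": 0}, {"d": [0, 0, -1], "finger_gap": 0.2}, {"d": [0, 0, -1], "finger_gap": 0.35}, {"d": [0, 0, -1], "finger_gap": 0.4}, {"d": [0, 0, -1], "finger_gap": 0.4}]}}

```text
t: 12.28
eef_pos: [532.8, 190.8, 44.2]
tcp_rot: [3.142, 0.0, 2.899]
ft_force: [-1.1, -0.1, 0.2]
opening: 0.346
grip_force: 0.0
```

{"api": "creep_tool", "payload": {"plan": [{"d": [0, 0, -10], "finger_gap": 0.4}, {"d": [0, 0, -35], "finger_gap": 0.4}, {"d": [0, 0, -70], "finger_gap": 0.4}, {"d": [0, 0, -105], "finger_gap": 0.4}, {"d": [0, 0, -145], "finger_gap": 0.4}]}}

```text
t: 12.7
eef_pos: [532.1, 190.6, 190.9]
tcp_rot: [-3.141, -0.001, 2.899]
ft_force: [0.7, 0.6, 0.1]
opening: 0.402
grip_force: 0.0
```

```bash
python3 go.py 533 190.2 150 2.899
```

Run:
```python
from h import *
p,d=optics.read_camera("wrist");cv2.imwrite("pics/w7.png",p[:,:,::-1]);np.save("pics/w7.npy",d)
i=optics.camera_info("wrist");C=cloud(i,d);print(C[130:260:8,250:400:15,2].round(0))
```

```text
t 12.7 shift [-1.1 -0.2 40.9] turn 0.0 pos [532.1 190.6 190.9] yaw 2.899 F [0.7 0.6 0.1] j6 -1.1
[[  7.   7.   7.   5.   6.   8.   6.   7.   8.   8.]
 [ 85.  84.  85.  85.  85.  85.  86.  85.  85.  86.]
 [ 60.  43.  54.  55.  54.  56.  54.  55.  45.  13.]
 [ 62.  56.  42.  45.  44.  43.  44.  44.  39.  16.]
 [ 64.  44.  44.  45.  46.  45.  45.  43.  45.  55.]
 [ 67.  44.  43.  44.  43.  58.  43.  44.  46.  54.]
 [ 70.  45.  44.  45.  44.  75.  44.  44.  45.  25.]
 [ 72.  45.  44.  46.  45.  75.  44.  44.  44.  29.]
 [ 74.  44.  44.  43.  44.  76.  44.  45.  45.  32.]
 [ 77.  44.  44.  44.  45.  75.  45.  45.  44.  34.]
 [ 81.  44.  44.  46.  45.  74.  46.  44.  45.  37.]
 [ 82.  45.  45.  44.  44.  46.  45.  45.  51.  39.]
 [ 84.  44.  49.  47.  49.  48.  48.  49.  46.  42.]
 [ 86.  51.  52.  52.  53.  52.  54. 209.  54.  54.]
 [ 87.  74. 220.  74.  75.  74.  74. 216.  75.  75.]
 [ 94.   8. 229.   8.   7.   8.   9. 222. 228.   9.]
 [282. 236. 235.  92.  95.  95.  94. 224. 238. 282.]]
```

View pics/w7.png

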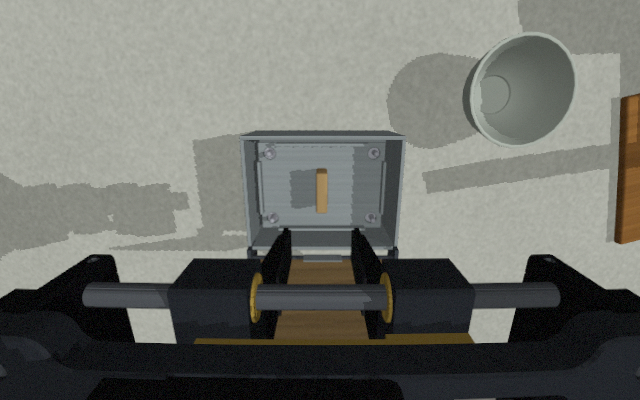

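The tray plate reads level with all four pins showing through the holes (~(269,153), (374,153), (372,218), (272,218)); the lid is upright beneath the gripper. Next: up, over and behind the lid.

{"api": "creep_tool", "payload": {"plan": [{"d": [0, 0, -35], "finger_gap": 0}, {"d": [-10, 0, -55], "finger_gap": 0}, {"d": [-40, 0, -55], "finger_gap": 0}, {"d": [-75, 0, -55], "finger_gap": 0}, {"d": [-97, 0, -55], "finger_gap": 0}]}}

```text
t: 13.17
eef_pos: [629.0, 166.9, 245.6]
tcp_rot: [3.141, 0.002, 2.899]
ft_force: [-0.2, -0.2, -0.0]
opening: 0.104
grip_force: 0.0
```

{"api": "creep_tool", "payload": {"plan": [{"finger_gap": 0}, {"d": [0, 0, 15], "finger_gap": 0}, {"d": [0, 0, 35], "finger_gap": 0}, {"d": [0, 0, 50], "finger_gap": 0}, {"d": [0, 0, 50], "finger_gap": 0}]}}

```text
t: 13.58
eef_pos: [625.1, 167.5, 191.8]
tcp_rot: [-3.14, -0.004, 2.899]
ft_force: [-0.4, 0.6, -0.5]
opening: 0.004
grip_force: 0.0
```

```bash
python3 go.py 599 174 196 2.899
```

```text
t 13.58 shift [27.   0.1 -4.1] turn 0.0 pos [625.1 167.5 191.8] yaw 2.899 F [-0.4  0.6 -0.5] j6 -1.17
```

{"api": "creep_tool", "payload": {"plan": [{"d": [13, 0, 0], "finger_gap": 0}, {"d": [30, 0, 2], "finger_gap": 0}, {"d": [46, 0, 4], "finger_gap": 0}, {"d": [61, 0, 9], "finger_gap": 0}, {"d": [75, 0, 15], "finger_gap": 0}]}}

```text
t: 14.0
eef_pos: [553.6, 185.8, 180.9]
tcp_rot: [3.141, 0.002, 2.9]
ft_force: [1.7, -0.0, -0.8]
opening: 0.001
grip_force: 0.6
```

```bash
python3 go.py 599 174 196 2.899
```

```text
t 14.0 shift [-46.9  -0.6 -15. ] turn 0.001 pos [553.6 185.8 180.9] yaw 2.9 F [ 1.7 -0.  -0.8] j6 -1.12
```

{"api": "creep_tool", "payload": {"plan": [{"d": [13, 0, 9], "finger_gap": 0}, {"d": [24, 0, 19], "finger_gap": 0}, {"d": [34, 0, 31], "finger_gap": 0}, {"d": [43, 0, 43], "finger_gap": 0}, {"d": [49, 0, 56], "finger_gap": 0}]}}

```text
t: 14.42
eef_pos: [506.0, 197.7, 124.5]
tcp_rot: [3.141, 0.002, 2.9]
ft_force: [-0.1, -1.0, 0.8]
opening: 0.003
grip_force: 0.4
```

{"api": "creep_tool", "payload": {"plan": [{"d": [5, 0, 14], "finger_gap": 0}, {"d": [8, 0, 26], "finger_gap": 0}, {"d": [9, 0, 34], "finger_gap": 0}, {"d": [10, 0, 38], "finger_gap": 0}, {"d": [10, 0, 40], "finger_gap": 0}]}}

```text
t: 14.83
eef_pos: [496.8, 199.8, 83.6]
tcp_rot: [3.141, 0.0, 2.899]
ft_force: [-0.5, 0.8, 0.2]
opening: 0.002
grip_force: 0.3
```

```bash
python3 go.py 599 174 83 2.899
```

```text
t 14.83 shift [-105.4   -0.5    0.6] turn 0.0 pos [496.8 199.8  83.6] yaw 2.899 F [-0.5  0.8  0.2] j6 -1.07
```

Press down until the stop pushes back.

{"api": "creep_tool", "payload": {"plan": [{"d": [0, 0, 1], "finger_gap": 0}, {"d": [0, 0, 2], "finger_gap": 0}, {"d": [0, 0, 3], "finger_gap": 0}, {"d": [0, 0, 3], "finger_gap": 0}]}}

```text
t: 15.17
eef_pos: [497.0, 199.8, 83.0]
tcp_rot: [3.141, 0.001, 2.899]
ft_force: [-8.3, -1.4, 26.6]
opening: 0.007
grip_force: 13.1
```

```bash
python3 go.py 599 174 83 2.899
```

```text
t 15.17 shift [-1.052e+02 -6.000e-01  1.000e-01] turn 0.0 pos [497.  199.8  83. ] yaw 2.899 F [-8.3 -1.4 26.6] j6 -1.07
```

{"api": "creep_tool", "payload": {"plan": [{"d": [0, 0, -5], "finger_gap": 0}, {"d": [0, 0, -30], "finger_gap": 0}, {"d": [0, 0, -65], "finger_gap": 0}, {"d": [0, 0, -100], "finger_gap": 0}, {"d": [0, 0, -130], "finger_gap": 0}]}}

```text
t: 15.58
eef_pos: [497.1, 199.6, 213.3]
tcp_rot: [3.141, 0.002, 2.899]
ft_force: [0.5, 0.0, -0.0]
opening: 0.004
grip_force: 0.0
```

{"api": "creep_tool", "payload": {"plan": [{"finger_gap": 0}, {"finger_gap": 0}, {"finger_gap": 0}, {"finger_gap": 0}, {"finger_gap": 0}]}}

```text
t: 16.0
eef_pos: [496.5, 199.5, 209.3]
tcp_rot: [-3.141, -0.002, 2.899]
ft_force: [-0.4, 0.7, 0.1]
opening: 0.003
grip_force: 0.0
```

Run:
```python
from h import *
i=optics.camera_info("scene");p,d=optics.read_camera("scene");C=cloud(i,d)
hsv=cv2.cvtColor(np.ascontiguousarray(p[:,:,::-1]),cv2.COLOR_BGR2HSV)
ok=(hsv[...,0]<22)&(hsv[...,1]>70)&(abs(C[...,0]-533)<100)&(abs(C[...,1]-190)<110)&(C[...,2]>60)&(C[...,2]<140)
P=C[cv2.erode(ok.astype(np.uint8),np.ones((3,3)))>0];A=np.c_[P[:,:2]-[533,190],np.ones(len(P))];k=np.ones(len(P),bool)
for _ in range(5):
    s=np.linalg.lstsq(A[k],P[k,2],rcond=None)[0];k=abs(P[:,2]-A@s)<5
print(len(P),s,sensors.state()["ft_force"])
```

```text
1351 [-1.56564557e-03 -6.13003497e-04  8.11201642e+01] [ 0.46329963 -0.02656798  0.08626618]
```

The lid plane is level (slope about 0.002 rad at 81 mm) and nothing touches the robot, so I hand it in.

```bash
python3 -c "
from cell import env, optics, sensors
print(env.job_done())"
```

```text
the job is handed in; nothing more can be done
None
```

I pressed the lid open by its tab, lowered the tray level onto the four posts, and pushed the lid shut (measured slope about 0.002 rad). The job was handed in at about 16 s of the 72 s, with no contact made with the canisters or bowl; the verdict was not shown.

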